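# Shut the recessed cold-water stop valve with the T-key

### The job

Shut off the cold water: take the T-key out of its tube, lower it down the blue-collared sleeve, feel for the square stem so that the key's socket drops right down over it, and turn it clockwise until the valve comes up against its stop, and snug it firmly shut there. Do not ram or lean hard on the valve and do not force it. Then draw the key out, set it gently back upright in its tube and let go, leaving everything else on the bench where it lies.

Things in the scene. Friction and masses are not known exactly. Their poses are not given: they have to be found in the camera images.
- key: steel T-key, 0.4 to 0.6 kg, standing in its tube, bar on top. Origin: centre of the underside of its foot; z up the 14 mm rod, x along the T-bar. Foot: 24 mm square block, 40 mm tall, with a 15.6 mm square socket 26 mm deep in its underside; the sides of foot and socket are parallel to the bar.
- key_bar (a point): centre of the key's T-bar, 180 mm above the underside of the foot; axes as key. The bar is 120 mm long (x), with flat sides 14 mm apart (y), 18 mm high; its ends are dipped blue.
- key_tube: open steel tube fixed upright to the bench on a 90 mm square foot plate: 52 mm outside, 44 mm bore, 100 mm tall, inner floor 6 mm above the bench. Origin: centre of its underside, on the bench; z up.
- cold_box: white painted pipe casing, fixed on the bench, 130 mm (its x) by 150 mm (y) by 130 mm tall, two copper pipes on its +x side; in its top the blue-collared open sleeve that leads down to the cold-water stop valve; bears no push over 30 N on stem or sleeve. Origin: centre of its underside.
- cold_mouth (a point): centre of the cold sleeve's mouth, at the top of its blue collar (64 mm outside), 142 mm above the bench; z up, axes of the casing. The sleeve is a straight vertical round bore of 46 mm. The brass shoulder on which the key's foot rests when its socket is right down over the stem lies 122 mm below this point.
- stem_top (a point): where the top of the valve's stem is: on the sleeve's axis, 100 mm below its mouth; z up, axes of the casing, not of the stem. Brass stem, 14 mm square, 1.5 mm bevel round its top. Which way the square points is not known (any angle, hidden): a key within about 7 degrees of it drops on; otherwise its foot stops on top of the stem.
- cold_valve (a joint): turn of the valve's stem towards shut, rad, clockwise from above; starts between 0 and 0.25 (open) and comes to its stop at 1.30 (shut); stays where it is left. Turning it takes 0.12 N m. The socket has about 0.12 rad of play on the stem either way. Tells nothing of which way the square points.
- cold_washer (a joint): squeeze of the valve's rubber washer, rad: 0 until the stem has come to its stop; turning on with over 0.15 N m then twists the stem further, 1.5 N m per rad (0.06 rad is 0.24 N m: firmly shut); damaged at 0.18 rad (0.42 N m). It springs back to 0 when let go.
- hot_box: the same casing for the hot water, with a red collar closed by a red cap; not to be touched. Origin: centre of its underside.
- blue_cap: blue plastic cap of the cold sleeve, 58 mm across, lying on the bench, to be left there. Origin: centre of its underside.
- spanner: steel spanner 200 mm long lying on the bench, to be left there.
- union_nut: brass ring nut 38 mm across, 16 mm tall, lying on the bench, to be left there.
- seal_tape: white roll of thread tape 56 mm across, 14 mm tall, lying on the bench, to be left there.
- torch: black and yellow hand torch 140 mm long, lying on the bench, to be left there.

How it is judged (in metres and radians):
On the way, in this order (a step that is already met when the one before it is completed fails the run):
1. the key's foot is down over the square stem: at least 114 mm below the sleeve's mouth, within 6 mm of its axis (z of key in the frame of cold_mouth below -0.114 m and horizontal distance between key and cold_mouth below 0.006 m and value of joint cold_valve below 1 rad), for 0.1 s.
2. the valve is turned shut (1.28 rad or more) and snugged (washer squeezed by 0.02 rad or more) by the key on its stem (value of joint cold_valve above 1.28 rad and value of joint cold_washer above 0.02 rad and z of key in the frame of cold_mouth below -0.11 m), for 0.1 s.
At the end, for the whole second after the job is handed in: the cold valve reads 1.28 rad or more, and the key stands let go and at rest in its tube: foot on the tube's floor (within 6 mm), within 14 mm of the tube's axis, upright within 0.2 rad (value of joint cold_valve above 1.28 rad and horizontal distance between key and key_tube below 0.014 m and z of key in the frame of key_tube below 0.012 m and angle between key's own z axis and vertical below 0.2 rad and linear speed of key below 0.02 m/s); the robot touches nothing.
It fails at once if before its socket is down over the stem the key is pushed or jammed against stem or sleeve with more than 30 N (contact force between key and cold_box above 30 N and z of key in the frame of cold_mouth above -0.114 m).
It fails at once if the valve is forced: washer squeezed by 0.18 rad or more, or key and valve loaded with over 120 N (value of joint cold_washer above 0.18 rad or contact force between key and cold_box above 120 N).
It fails at once if the key is dropped into its tube (moves there at over 0.6 m/s) or pressed on it with more than 60 N (contact force between key and key_tube above 60 N or (horizontal distance between key and key_tube below 0.03 m and linear speed of key above 0.6 m/s)).
It fails at once if something else on the bench is moved by more than 30 mm (distance of any of blue_cap, spanner, union_nut, seal_tape, torch from where it was at the start of the episode above 0.03 m).
It fails at once if the hot-water casing is pushed with more than 10 N (contact force between any of key, the arm and hot_box above 10 N).
It also fails if it takes over 72 s, if anything falls off the work surface, if the arm or the gripper's body presses on something with over 40 N, if the wrist force passes 120 N, or if a joint passes its speed limit or range.

### The arm

A 6-joint arm with a two-finger parallel gripper is mounted at the origin on the work surface. World frame = base frame: x ahead of the robot, y to its left, z up, the work surface at z = 0. Lengths are in mm, angles in rad, forces in N, time in s.
With the tool pointing down it reaches from about 375 to 975 mm from the base axis. Payload 3.8 kg.
Tool frame: the origin (TCP) lies midway between the tips of the shut fingers; the grasp point (between the pads) lies 19 mm behind it; y points along the fingers, x is the direction in which the jaws open and shut, and the axes are right-handed (so a half turn about y gives the same grasp; the last joint's range is limited). The gripper opens to 85 mm and grips with 20 to 120 N. Pads are 22 mm wide; open, the fingers measure 114 mm over their backs; the gripper's body (76 mm by 85 mm) begins 54 mm behind the grasp point. The pads swing forward as they close: fully open they stand 13 mm farther back than shut.
Start: joints at [1.213, 0.264, 1.604, -0, 1.274, -0.037], TCP at [212.843, 640.559, 231.28] pointing down, gripper open.
Joint ranges: [-2.63, 2.63], [-0.94, 2.18], [0.31, 2.57], [-1.31, 4.45], [0, 2.66], [-2.55, 2.55]. Speed limits (rad/s): [2.57, 2.57, 3.14, 3.14, 3.14, 3.14].

### API

Orientations are given as a unit quaternion [x, y, z, w].
In Python, from plant import arm, viewer gives the robot as it stands.
- The arm moves only by the tool step_arm, never from a script. Its argument "increments" is a list of rows, each an object with "delta_pos": the shift along the tool's x, y, z in units of 40 mm (1.0 is 40 mm), a list of three; "yaw": the turn about the tool's y in units of 5 degrees (1.0 is 5 degrees); "claw": the finger opening in mm, from 0 to 85.4. A call has exactly 8 rows; each row shifts and turns the commanded pose from where the row before left it, along the tool's axes as they then stand; what a row does not reach is not made up. A row lasts 1/12 s, in which the tool goes at most 41.7 mm and 7.16 degrees, less where a joint would pass 70% of its speed; a pose out of reach is approached as far as the arm can. A call is refused whole if a number of a shift passes 1 or a number of a turn 1, either way. A call with a gripper value outside its range is refused whole. The fingers move at their own pace and stop on an object; "squeeze" is the grip in N (left out, the last holds). Time passes only in rows, so rows that do not move let the fingers close, or fill a call up. It gives the time, the measured TCP pose, the force and the opening at its end, in the units of the state.
- arm.observe(): the state, without advancing time (a new reading comes with each control period).
- viewer.grab_frame(name): name is "side" or "top"; returns the picture (480x640x3 uint8, red, green, blue); there is no depth.
- viewer.calibration(name): a dict with "intrinsics" (3x3 intrinsics, pixels), "D" ([k1, k2, p1, p2, k3] as OpenCV has them; the pictures are not rectified), "R" (3x3) and "t" (3): a world point X has camera coordinates R X + t. Camera axes: x right, y down, z forward; pixel columns grow to the right and rows downward; lengths in mm; the calibration is good to about 2 mm. A picture is of the moment at which its call begins. calibration takes no time and is no camera call.
- arm.hand_in(): hands the job in, once; it reports no verdict.
The state is a dict: "time_s": time; "q": joint angles; "dq": joint speeds; "joint_efforts": joint torques, N m; "position": TCP position; "tcp_rot": TCP orientation; "contact_force": force on the tool from outside, world axes, zero at the start; "moment": the same for the moment, N m; "gripper_width": finger opening in mm.
Only numpy, scipy, OpenCV 4.12 (cv2) and the standard library are available. Lean on these libraries where they do the work, as an engineer would, in place of code of your own. Each camera call takes 0.05 s, during which the arm holds its last target. There are 200 camera calls.

## Working session

There is one attempt and no reset: what is moved stays moved. The work goes in short steps, Python scripts to look and compute and a tool call to move; the robot and the scene stay as the last step left them, time stands still between calls to the robot, and variables do not carry over. Pictures are saved under pics/ and viewed, about 8 in all and at most 12, crops included, and the job is handed in when it is done.

Besides the shell and the picture viewer there is one more tool, called after "Emit:" by a JSON object that holds its "api" and its "payload", one argument or row to a line. step_arm: Moves the arm, as the interface text tells. Its arguments: {"type":"object","properties":{"increments":{"type":"array","items":{"type":"object","properties":{"delta_pos":{"type":"array","items":{"type":"number"}},"yaw":{"type":"number"},"claw":{"type":"number"}}}},"squeeze":{"type":"number"}},"required":["increments"]}

```bash
mkdir -p pics; ls
cat > h.py <<'E'
import numpy as np, cv2
from plant import arm, viewer
def cal(n):
    c=viewer.calibration(n); return [np.array(c[k],float) for k in ("intrinsics","D","R","t")]
def ray(n,uv):
    K,D,R,t=cal(n); p=cv2.undistortPoints(np.array(uv,float).reshape(-1,1,2),K,D).reshape(-1,2)
    d=np.c_[p,np.ones(len(p))]@R; return -R.T@t.ravel(), d
def plane(n,uv,z):
    o,d=ray(n,uv); return o+d*((z-o[2])/d[:,2])[:,None]
def proj(n,X):
    K,D,R,t=cal(n); return cv2.projectPoints(np.array(X,float).reshape(-1,3),cv2.Rodrigues(R)[0],t,K,D)[0].reshape(-1,2)
E
python3 - <<'E'
from h import *
for n in("side","top"):
    cv2.imwrite(f"pics/{n}0.png",viewer.grab_frame(n)[:,:,::-1]); o,_=ray(n,[[320,240]]); print(n,o,_)
print(arm.observe())
E
```

```text
pics
side [  78.81360347 -745.32306182  715.09673989] [[ 0.41269322  0.74496565 -0.52421914]]
top [ 450.24115029   30.42494587 1058.74411415] [[ 0.07769389  0.021386   -0.99684535]]
{'time_s': 0.1, 'q': array([ 1.21308155e+00,  2.64697660e-01,  1.60526393e+00, -1.38282613e-05,
        1.27371491e+00, -3.69406263e-02]), 'dq': array([-1.95354876e-03, -1.20309569e-03, -3.40141184e-03,  5.08172705e-05,
        8.60726083e-04,  7.15842133e-04]), 'joint_efforts': array([ 6.44682514e-04, -5.16713011e+01, -3.68588555e+01, -1.60724917e-04,
        6.42051600e-03, -2.51876514e-05]), 'position': array([212.62287493, 639.9228566 , 230.05885337]), 'tcp_rot': array([ 0.57384439,  0.41312315, -0.41434394, -0.57301918]), 'contact_force': array([ 0.9670441 ,  0.02494143, -0.58201753]), 'moment': array([0.03254377, 0.05993403, 0.03624164]), 'gripper_width': 85.11847032574858}
```

View pics/side0.png

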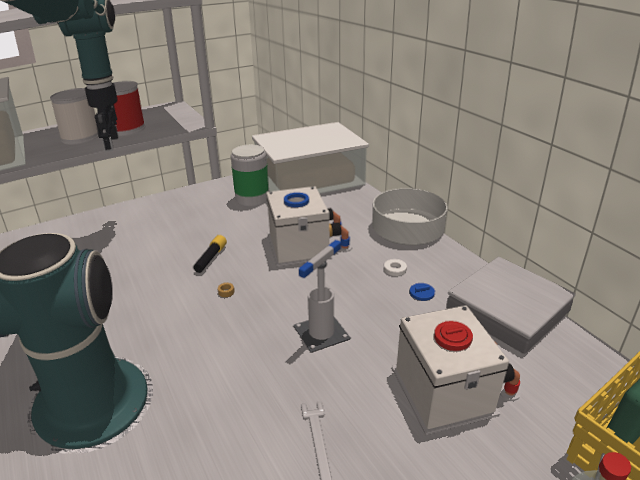

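View pics/top0.png

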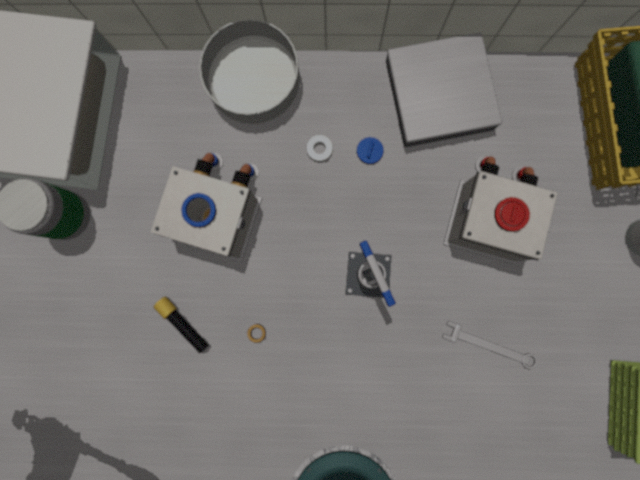

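The side view shows the key's bar at about (320,258), its tube at (321,315) and the blue collar at (296,200). In the top view the bar runs from (365,243) to (391,303), with the tube plate centred near (369,274) and the collar at (199,210).

```bash
cat >> h.py <<'E'
def blobs(img,lo=100,hi=125,smin=120,vmin=50,amin=25):
    h=cv2.cvtColor(img,cv2.COLOR_RGB2HSV); m=cv2.inRange(h,(lo,smin,vmin),(hi,255,255))
    n,l,s,c=cv2.connectedComponentsWithStats(m)
    return [(c[i].round(1),s[i],np.argwhere(l==i)[:,::-1]) for i in range(1,n) if s[i,4]>=amin]
def tri(uvs,uvt):
    A=[];b=[]
    for n,uv in(("side",uvs),("top",uvt)):
        o,d=ray(n,[uv]); d=d[0]/np.linalg.norm(d[0]); P=np.eye(3)-np.outer(d,d); A.append(P); b.append(P@o)
    return np.linalg.solve(sum(A),sum(b))
E
python3 - <<'E'
from h import *
for n in("side","top"):
    im=viewer.grab_frame(n)
    for c,s,p in blobs(im):
        print(n,c,s)
        if s[4]>300: 
            e=cv2.fitEllipse(cv2.convexHull(p.astype(np.int32))); print("  ell",e, plane(n,[e[0]],142))
    if n=="top":
        # tube foot plate, box edges
        crop=cv2.resize(im[150:330,130:430],None,fx=2.6,fy=2.6,interpolation=cv2.INTER_CUBIC)
        cv2.imwrite("pics/crop1.png",crop[:,:,::-1])
E
```

```text
side [295.8 199.5] [284 193  25  14 219]
side [339.  244.2] [330 238  19  16 134]
side [305.4 269.2] [299 262  14  15 146]
side [421.7 291.6] [410 284  25  17 336]
  ell ((421.6841735839844, 291.516845703125), (16.98568344116211, 24.820302963256836), 98.25039672851562) [[ 600.69198548 -184.97150706  142.        ]]
top [369.7 150.2] [357 138  26  26 512]
  ell ((369.6762390136719, 150.2550811767578), (25.220550537109375, 25.339988708496094), 62.30150604248047) [[688.7744696  -39.97908155 142.        ]]
top [198.5 210.2] [182 194  33  33 370]
  ell ((198.31455993652344, 209.84715270996094), (32.06916427612305, 32.67669677734375), 110.64942169189453) [[575.27070151 274.03454298 142.        ]]
top [365.5 248.6] [361 241  11  16 100]
top [388.4 297.9] [382 291  13  15 100]
```

View pics/crop1.png

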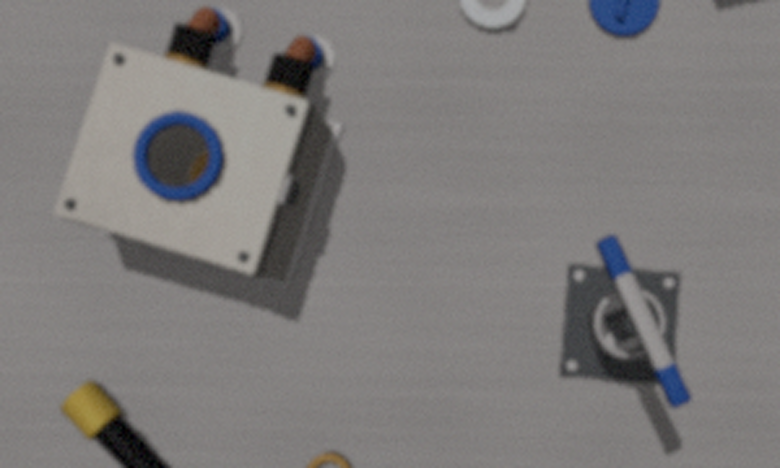

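The crop shows the tube rim centred at crop (629,324), the plate screws at (579,275), (669,283) and (572,366), and the collar at (179,156). Next I triangulate.

Run:
```python
from h import *
e1=tri((339,244.2),(365.5,248.6)); e2=tri((305.4,269.2),(388.4,297.9)); print("bar ends",e1,e2,(e1+e2)/2,np.linalg.norm(e1-e2))
e1=plane("top",[(365.5,248.6)],190)[0];e2=plane("top",[(388.4,297.9)],190)[0];print("bar top@190",e1,e2,(e1+e2)/2,np.linalg.norm(e1-e2),np.arctan2(*(e1-e2)[1::-1]))
e1=plane("side",[(339,244.2)],188)[0];e2=plane("side",[(305.4,269.2)],188)[0];print("bar side@188",e1,e2,(e1+e2)/2,np.linalg.norm(e1-e2))
print("rim",plane("top",[(371.9,274.6)],100),"plate",plane("top",[(368.65,274.8)],5))
print("rim side",plane("side",[(321,292)],100))
print("collar top",plane("top",[(198.3,209.9)],142),"side",plane("side",[(295.8,199.7)],142),"tri",tri((295.8,199.7),(198.3,209.9)))
from scipy.spatial.transform import Rotation as Ro
print(Ro.from_quat(arm.observe()["tcp_rot"]).as_matrix().round(3))
```

```text
bar ends [508.83046676 -32.07370781 191.86915183] [420.73181863 -69.3781033  187.93930521] [464.78114269 -50.72590555 189.90422852] 95.75193689798814
bar top@190 [503.7799389  -29.39596254 190.        ] [419.86290993 -68.67827442 190.        ] [461.82142442 -49.03711848 190.        ] 92.65618045702111 0.437810857536562
bar side@188 [517.60818371 -28.89682904 188.        ] [421.64690073 -69.89295645 188.        ] [469.62754222 -49.39489274 188.        ] 104.35157063285106
rim [[460.19560463 -47.81772348 100.        ]] plate [[460.70639942 -48.82193578   5.        ]]
rim side [[468.05184241 -42.35973639 100.        ]]
collar top [[575.1727213  274.05829986 142.        ]] side [[572.48539881 264.30971849 142.        ]] tri [576.81502439 275.25193158 136.00976312]
[[ 0.315 -0.001 -0.949]
 [ 0.949 -0.001  0.315]
 [-0.001 -1.     0.   ]]
```

Emit:
{"api": "step_arm", "payload": {
  "increments": [
    {"delta_pos":[-0.6,0,-0.47],"yaw":0,"claw":85},
    {"delta_pos":[-0.6,0,-0.47],"yaw":0,"claw":85},
    {"delta_pos":[-0.6,0,-0.47],"yaw":0,"claw":85},
    {"delta_pos":[-0.6,0,-0.47],"yaw":0,"claw":85},
    {"delta_pos":[-0.6,0,-0.47],"yaw":0,"claw":85},
    {"delta_pos":[-0.6,0,-0.47],"yaw":0,"claw":85},
    {"delta_pos":[-0.6,0,-0.47],"yaw":0,"claw":85},
    {"delta_pos":[-0.6,0,-0.47],"yaw":0,"claw":85}
  ],
  "squeeze": 80
}}

```text
time_s: 0.87
position: [295.1, 409.4, 231.1]
tcp_rot: [0.573, 0.414, -0.414, -0.573]
contact_force: [1.4, 0.0, -0.1]
gripper_width: 85.0
```

Emit:
{"api": "step_arm", "payload": {
  "increments": [
    {"delta_pos":[-0.6,0,-0.47],"yaw":0,"claw":85},
    {"delta_pos":[-0.6,0,-0.47],"yaw":0,"claw":85},
    {"delta_pos":[-0.6,0,-0.47],"yaw":0,"claw":85},
    {"delta_pos":[-0.6,0,-0.47],"yaw":0,"claw":85},
    {"delta_pos":[-0.6,0,-0.47],"yaw":0,"claw":85},
    {"delta_pos":[-0.6,0,-0.47],"yaw":0,"claw":85},
    {"delta_pos":[-0.6,0,-0.47],"yaw":0,"claw":85},
    {"delta_pos":[-0.6,0,-0.47],"yaw":0,"claw":85}
  ]
}}

```text
time_s: 1.53
position: [377.3, 179.8, 231.3]
tcp_rot: [0.573, 0.414, -0.414, -0.573]
contact_force: [-0.1, 0.5, -0.0]
gripper_width: 84.7
```

Emit:
{"api": "step_arm", "payload": {
  "increments": [
    {"delta_pos":[-0.6,0,-0.475],"yaw":0,"claw":85},
    {"delta_pos":[-0.6,0,-0.475],"yaw":0,"claw":85},
    {"delta_pos":[-0.6,0,-0.475],"yaw":0,"claw":85},
    {"delta_pos":[-0.6,0,-0.475],"yaw":0,"claw":85},
    {"delta_pos":[-0.6,0,-0.475],"yaw":0,"claw":85},
    {"delta_pos":[-0.6,0,-0.475],"yaw":0,"claw":85},
    {"delta_pos":[-0.6,0,-0.475],"yaw":0,"claw":85},
    {"delta_pos":[-0.6,0,-0.475],"yaw":-0.7,"claw":85}
  ]
}}

```text
time_s: 2.2
position: [461.0, -50.4, 231.3]
tcp_rot: [0.561, 0.431, -0.431, -0.56]
contact_force: [0.1, -0.5, -1.1]
gripper_width: 85.1
```

Emit:
{"api": "step_arm", "payload": {
  "increments": [
    {"delta_pos":[0,0,0],"yaw":-1,"claw":85},
    {"delta_pos":[0,0,0],"yaw":-1,"claw":85},
    {"delta_pos":[0,0,0],"yaw":-1,"claw":85},
    {"delta_pos":[0,0,0],"yaw":-1,"claw":85},
    {"delta_pos":[0,0,0],"yaw":-1,"claw":85},
    {"delta_pos":[0,0,0],"yaw":-1,"claw":85},
    {"delta_pos":[0,0,0],"yaw":-1,"claw":85},
    {"delta_pos":[0,0,0],"yaw":-1,"claw":85}
  ]
}}

```text
time_s: 2.87
position: [460.7, -48.8, 231.1]
tcp_rot: [-0.378, -0.598, 0.598, 0.378]
contact_force: [-0.3, 0.2, 0.2]
gripper_width: 85.0
```

```bash
cat >> h.py <<'E'
from scipy.spatial.transform import Rotation as Ro
def st():
    o=arm.observe(); M=Ro.from_quat(o["tcp_rot"]).as_matrix()
    print("t",o["time_s"],"p",o["position"].round(1),"xang",np.degrees(np.arctan2(M[1,0],M[0,0])).round(2),"q6",o["q"][5].round(3),"F",o["contact_force"].round(1),"M",o["moment"].round(2),"w",round(o["gripper_width"],1)); return o,M
def to(P):
    o,M=st(); print("rows units",((np.array(P)-o["position"])@M/40).round(3))
E
python3 - <<'E'
from h import *
cv2.imwrite("pics/side1.png",viewer.grab_frame("side")[150:380,180:480][:,:,::-1].repeat(2,0).repeat(2,1))
to([462,-49,167])
E
```

```text
t 2.9167 p [460.7 -48.8 231.1] xang 115.58 q6 -2.177 F [ 0.4 -0.5 -0.1] M [ 0.08 -0.02 -0.02] w 85.1
rows units [-0.018  1.603 -0.028]
```

View pics/side1.png

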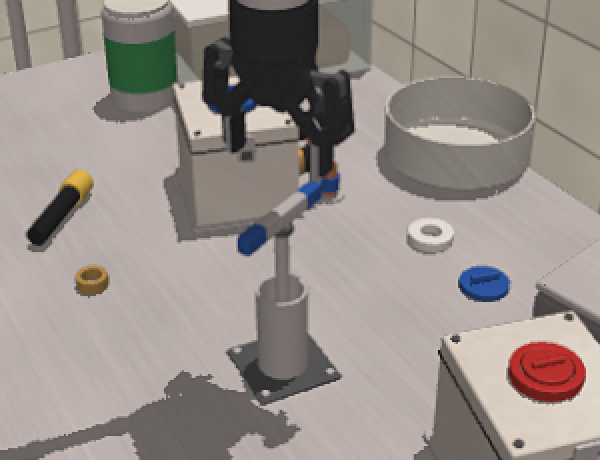

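The crop shows the open fingers, at (235,130) and (320,155), straddling the bar centred near (283,215) and square across it. I'll go down and close.

Emit:
{"api": "step_arm", "payload": {
  "increments": [
    {"delta_pos":[0,0.2,-0.03],"yaw":0.1,"claw":85},
    {"delta_pos":[0,0.35,0],"yaw":0,"claw":85},
    {"delta_pos":[0,0.35,0],"yaw":0,"claw":85},
    {"delta_pos":[0,0.35,0],"yaw":0,"claw":85},
    {"delta_pos":[0,0.25,0],"yaw":0,"claw":85},
    {"delta_pos":[0,0.1,0],"yaw":0,"claw":60},
    {"delta_pos":[0,0,0],"yaw":0,"claw":40},
    {"delta_pos":[0,0,0],"yaw":0,"claw":20}
  ],
  "squeeze": 60
}}

```text
time_s: 3.58
position: [462.1, -48.3, 167.3]
tcp_rot: [-0.382, -0.595, 0.595, 0.382]
contact_force: [-0.0, 0.4, -0.3]
gripper_width: 51.0
```

Emit:
{"api": "step_arm", "payload": {
  "increments": [
    {"claw":10},
    {"claw":5},
    {"claw":5},
    {"claw":5},
    {"claw":5},
    {"claw":5},
    {"claw":5},
    {"claw":5}
  ],
  "squeeze": 60
}}

```text
invalid input at $.increments[0]: expected keys delta_pos, yaw, claw
```

Run:
```python
from h import *
st()
```

```text
t 3.5833 p [462.1 -48.3 167.3] xang 114.57 q6 -2.157 F [-0.   0.4 -0.3] M [ 0. -0.  0.] w 51.0
```

Emit:
{"api": "step_arm", "payload": {
  "increments": [
    {"delta_pos":[0,0,0],"yaw":0.1,"claw":10},
    {"delta_pos":[0,0,0],"yaw":0,"claw":5},
    {"delta_pos":[0,0,0],"yaw":0,"claw":5},
    {"delta_pos":[0,0,0],"yaw":0,"claw":5},
    {"delta_pos":[0,0,0],"yaw":0,"claw":5},
    {"delta_pos":[0,0,0],"yaw":0,"claw":5},
    {"delta_pos":[0,0,0],"yaw":0,"claw":5},
    {"delta_pos":[0,0,0],"yaw":0,"claw":5}
  ],
  "squeeze": 80
}}

```text
time_s: 4.25
position: [462.9, -48.6, 168.4]
tcp_rot: [0.385, 0.594, -0.593, -0.384]
contact_force: [-0.1, -0.8, 5.0]
gripper_width: 12.7
```

Run:
```python
from h import *
st()
```

```text
t 4.25 p [462.9 -48.6 168.4] xang 114.12 q6 -2.15 F [-0.1 -0.8  5. ] M [-0.18  0.02 -0.04] w 12.7
```

Emit:
{"api": "step_arm", "payload": {
  "increments": [
    {"delta_pos":[0,-0.15,0],"yaw":0,"claw":5},
    {"delta_pos":[0,-0.3,0],"yaw":0,"claw":5},
    {"delta_pos":[0,-0.5,0],"yaw":0,"claw":5},
    {"delta_pos":[0,-0.6,0],"yaw":0,"claw":5},
    {"delta_pos":[0,-0.7,0],"yaw":0,"claw":5},
    {"delta_pos":[0,-0.8,0],"yaw":0,"claw":5},
    {"delta_pos":[0,-0.6,0],"yaw":0,"claw":5},
    {"delta_pos":[0,-0.4,0],"yaw":0,"claw":5}
  ],
  "squeeze": 80
}}

```text
time_s: 4.92
position: [462.2, -48.2, 332.3]
tcp_rot: [0.385, 0.594, -0.593, -0.384]
contact_force: [0.2, -0.6, -5.0]
gripper_width: 12.6
```

Run:
```python
from h import *
to([575,274,332])
im=viewer.grab_frame("side"); cv2.imwrite("pics/side2.png",im[60:360,150:450][:,:,::-1].repeat(2,0).repeat(2,1))
im=viewer.grab_frame("top"); cv2.imwrite("pics/top2.png",im[150:360,240:460][:,:,::-1].repeat(2,0).repeat(2,1))
```

```text
t 4.9167 p [462.2 -48.2 332.3] xang 114.12 q6 -2.15 F [ 0.2 -0.6 -5. ] M [ 0.02 -0.03  0.04] w 12.6
rows units [ 6.2    0.012 -5.865]
```

View pics/side2.png

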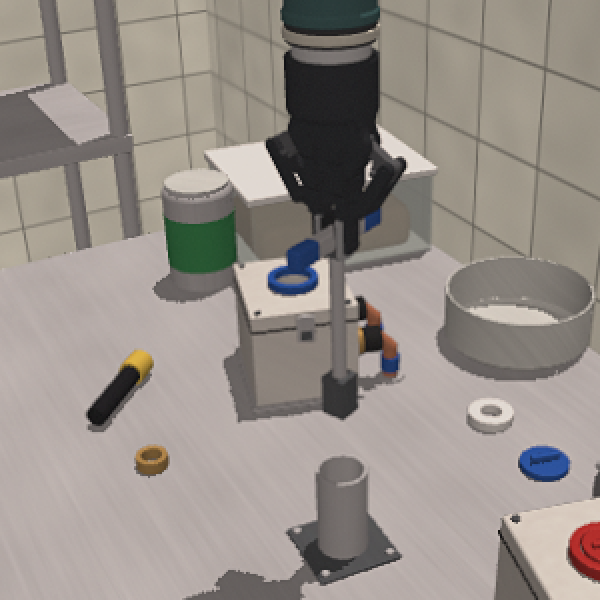

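The crop shows the key hanging upright with its foot at crop (340,392), clear of the tube rim at (342,472). Next it goes over the sleeve.

Emit:
{"api": "step_arm", "payload": {
  "increments": [
    {"delta_pos":[0.3,0,-0.28],"yaw":0,"claw":5},
    {"delta_pos":[0.5,0,-0.47],"yaw":0,"claw":5},
    {"delta_pos":[0.6,0,-0.57],"yaw":0,"claw":5},
    {"delta_pos":[0.6,0,-0.57],"yaw":0,"claw":5},
    {"delta_pos":[0.6,0,-0.57],"yaw":0,"claw":5},
    {"delta_pos":[0.6,0,-0.57],"yaw":0,"claw":5},
    {"delta_pos":[0.6,0,-0.57],"yaw":0,"claw":5},
    {"delta_pos":[0.6,0,-0.57],"yaw":0,"claw":5}
  ]
}}

```text
time_s: 5.68
position: [541.2, 181.8, 326.3]
tcp_rot: [-0.383, -0.592, 0.595, 0.386]
contact_force: [0.8, -0.9, -4.8]
gripper_width: 12.6
```

Emit:
{"api": "step_arm", "payload": {
  "increments": [
    {"delta_pos":[0.6,0,-0.57],"yaw":0,"claw":5},
    {"delta_pos":[0.5,0,-0.47],"yaw":0,"claw":5},
    {"delta_pos":[0.4,0,-0.35],"yaw":0,"claw":5},
    {"delta_pos":[0.2,0,-0.2],"yaw":0,"claw":5},
    {"delta_pos":[0.1,0,-0.1],"yaw":0,"claw":5},
    {"delta_pos":[0,0,0],"yaw":0,"claw":5},
    {"delta_pos":[0,0,0],"yaw":0,"claw":5},
    {"delta_pos":[0,0,0],"yaw":0,"claw":5}
  ]
}}

```text
time_s: 6.35
position: [574.2, 272.4, 329.0]
tcp_rot: [-0.385, -0.593, 0.594, 0.385]
contact_force: [-0.5, 0.6, -6.1]
gripper_width: 12.5
```

Run:
```python
from h import *
to([575,274,332])
s=viewer.grab_frame("side");t=viewer.grab_frame("top")
np.save("s3.npy",s);np.save("t3.npy",t)
for n,c in(("side",[575,274,160]),("top",[575,274,160])): print(n,proj(n,c),proj(n,[575,274,142]))
a=cv2.resize(s[100:240,240:360],None,fx=3.3,fy=3.3,interpolation=cv2.INTER_CUBIC)
b=cv2.resize(t[140:280,130:250],None,fx=3.3,fy=3.3,interpolation=cv2.INTER_CUBIC)
cv2.imwrite("pics/c3.png",np.hstack([a,b])[:,:,::-1])
```

```text
t 6.35 p [574.2 272.4 329. ] xang 114.06 q6 -1.587 F [-0.5  0.6 -6.1] M [0.03 0.03 0.02] w 12.5
rows units [ 0.029 -0.075 -0.033]
side [[294.59558302 191.39106646]] [[294.90857287 197.93440288]]
top [[195.72609785 208.6236    ]] [[198.32867336 209.99357682]]
```

View pics/c3.png

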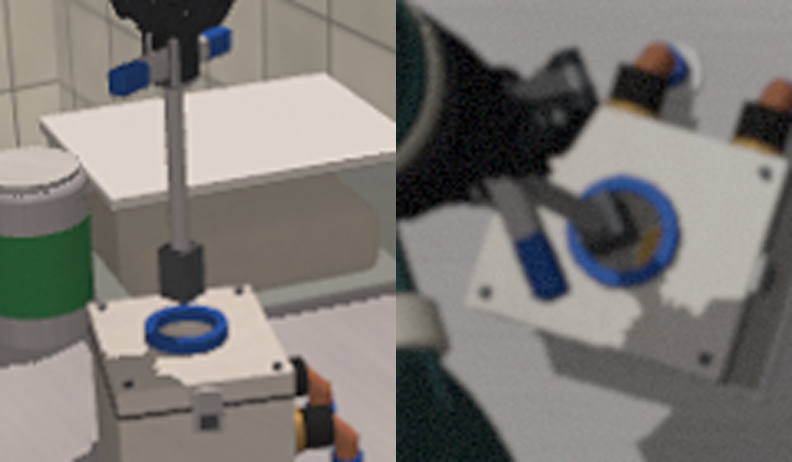

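The left (side) half shows the foot, centred about (182,272), above the collar at (187,330). In the right (top) half the foot is about (615,225), inside the collar at (624,231). I'll lower it almost to the mouth and measure the offset between foot and collar.

Emit:
{"api": "step_arm", "payload": {
  "increments": [
    {"delta_pos":[0.03,0.1,-0.03],"yaw":0,"claw":5},
    {"delta_pos":[0,0.1,0],"yaw":0,"claw":5},
    {"delta_pos":[0,0.1,0],"yaw":0,"claw":5},
    {"delta_pos":[0,0,0],"yaw":0,"claw":5},
    {"delta_pos":[0,0,0],"yaw":0,"claw":5},
    {"delta_pos":[0,0,0],"yaw":0,"claw":5},
    {"delta_pos":[0,0,0],"yaw":0,"claw":5},
    {"delta_pos":[0,0,0],"yaw":0,"claw":5}
  ]
}}

```text
time_s: 7.12
position: [575.3, 275.5, 317.6]
tcp_rot: [0.385, 0.594, -0.593, -0.384]
contact_force: [0.5, 0.4, -5.6]
gripper_width: 12.5
```

Run:
```python
from h import *
o,M=st(); p=o["position"]
s=np.mean([viewer.grab_frame("side").astype(float) for _ in range(4)],0).astype(np.uint8)
t=np.mean([viewer.grab_frame("top").astype(float) for _ in range(4)],0).astype(np.uint8)
zf=p[2]-162.4; a=np.radians(24.3)
ex=np.array([np.cos(a),np.sin(a),0]); ey=np.array([-ex[1],ex[0],0]); c=np.array([p[0],p[1],zf])
X=[c+12*(i*ex+j*ey)+[0,0,h] for h in(0,40) for i,j in((1,1),(1,-1),(-1,-1),(-1,1))]
out=[]
for n,im,(u0,v0) in(("side",s,(270,155)),("top",t,(172,182))):
    q=proj(n,X); print(n,"foot corners",q.round(1).tolist())
    h=cv2.cvtColor(im,cv2.COLOR_RGB2HSV); 
    for cc,ss,pp in blobs(im,vmin=40): print("  blue",cc,ss)
    for v in range(int(q[4:,1].min())-2,int(q[:,1].max())+6,4): print(v,im[v,int(q[:,0].min())-5:int(q[:,0].max())+6].max(1).tolist())
    k=7; b=cv2.resize(im[v0:v0+56,u0:u0+56],None,fx=k,fy=k,interpolation=cv2.INTER_CUBIC)
    for w in q: cv2.circle(b,tuple(int((w[i]+.5-(u0,v0)[i])*k) for i in(0,1)),2,(0,255,0),-1)
    th=np.linspace(0,6.28,40); 
    for w in proj(n,np.c_[575+32*np.cos(th),274+32*np.sin(th),142+0*th]): cv2.circle(b,tuple(int((w[i]+.5-(u0,v0)[i])*k) for i in(0,1)),1,(255,0,255),-1)
    out.append(b)
cv2.imwrite("pics/c4.png",np.hstack(out)[:,:,::-1])
```

```text
t 7.1167 p [575.3 275.5 317.6] xang 114.12 q6 -1.584 F [ 0.5  0.4 -5.6] M [-0.02  0.03  0.01] w 12.5
side foot corners [[293.8, 189.9], [301.4, 192.3], [295.3, 195.9], [287.7, 193.5], [293.1, 175.2], [300.8, 177.5], [294.6, 181.0], [286.9, 178.7]]
  blue [305.3 115.8] [301 112   8  10  49]
  blue [278.6 127.6] [273 123  12  10  92]
  blue [296.  200.1] [284 193  25  14 201]
  blue [344.6 242.1] [341 238   8   8  50]
  blue [421.7 291.6] [410 284  25  17 336]
173 [113, 113, 113, 112, 112, 112, 113, 112, 113, 113, 108, 104, 112, 113, 110, 104, 108, 115, 115, 115, 115, 115, 114, 115, 115, 116]
177 [113, 115, 115, 116, 116, 118, 118, 117, 110, 96, 85, 97, 113, 115, 111, 106, 85, 66, 91, 101, 106, 115, 115, 114, 115, 115]
181 [112, 113, 114, 114, 114, 117, 101, 61, 51, 52, 52, 52, 54, 56, 58, 56, 48, 49, 50, 48, 78, 109, 115, 114, 114, 115]
185 [111, 112, 113, 113, 114, 116, 104, 70, 51, 52, 53, 53, 52, 52, 50, 50, 49, 48, 49, 48, 66, 101, 115, 114, 113, 112]
189 [117, 124, 133, 139, 147, 155, 154, 109, 48, 52, 52, 53, 53, 52, 52, 51, 50, 49, 48, 45, 100, 186, 220, 215, 214, 213]
193 [211
[... 1084 characters left out ...]
58, 67, 75, 82, 79, 60, 39, 30, 29, 41, 63, 69, 72, 70, 71, 73, 73, 90]
210 [92, 136, 165, 176, 175, 162, 150, 140, 130, 107, 75, 54, 47, 50, 53, 52, 49, 47, 43, 54, 68, 71, 65, 54, 37, 30, 27, 38, 52, 70, 80, 85, 88, 87, 83]
214 [65, 61, 88, 135, 165, 170, 156, 146, 141, 136, 122, 94, 62, 44, 39, 33, 34, 21, 27, 30, 28, 28, 33, 31, 31, 44, 51, 65, 75, 84, 86, 86, 88, 84, 102]
218 [79, 70, 62, 72, 107, 151, 169, 161, 148, 141, 141, 142, 135, 121, 97, 76, 61, 56, 59, 63, 64, 66, 67, 69, 69, 69, 74, 81, 89, 90, 84, 72, 102, 126, 141]
222 [84, 81, 78, 70, 65, 79, 119, 158, 174, 174, 160, 152, 143, 140, 139, 141, 141, 139, 135, 123, 102, 83, 74, 74, 76, 77, 78, 81, 82, 86, 93, 107, 111, 110, 98]
```

View pics/c4.png

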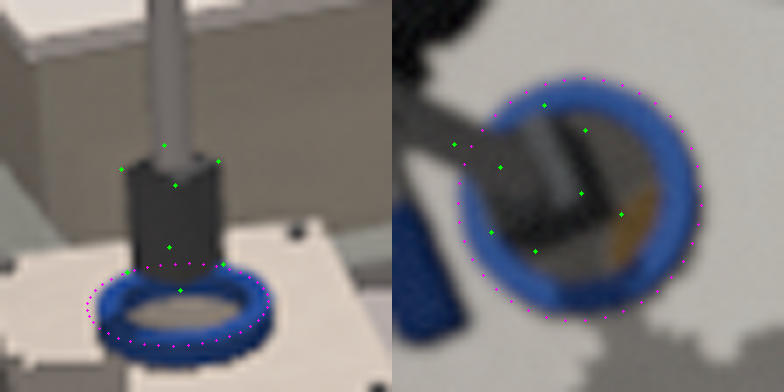

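Both views agree that the foot hangs where the TCP predicts, at about (575.3,275.5). The two views put the collar a little further along +x and −y, so I aim for about (575.8,273) and start down the sleeve slowly.

Emit:
{"api": "step_arm", "payload": {
  "increments": [
    {"delta_pos":[-0.06,0,0.015],"yaw":0,"claw":5},
    {"delta_pos":[0,0.1,0],"yaw":0,"claw":5},
    {"delta_pos":[0,0.15,0],"yaw":0,"claw":5},
    {"delta_pos":[0,0.2,0],"yaw":0,"claw":5},
    {"delta_pos":[0,0.25,0],"yaw":0,"claw":5},
    {"delta_pos":[0,0.25,0],"yaw":0,"claw":5},
    {"delta_pos":[0,0.2,0],"yaw":0,"claw":5},
    {"delta_pos":[0,0.1,0],"yaw":0,"claw":5}
  ]
}}

```text
time_s: 8.18
position: [574.5, 272.5, 264.4]
tcp_rot: [-0.384, -0.592, 0.595, 0.385]
contact_force: [0.1, -0.6, -6.2]
gripper_width: 12.5
```

Run:
```python
from h import *
to([575.8,273,213])
```

```text
t 8.1833 p [574.5 272.5 264.4] xang 114.12 q6 -1.588 F [ 0.1 -0.6 -6.2] M [-0.03  0.04  0.02] w 12.5
rows units [-0.002  1.285 -0.039]
```

Emit:
{"api": "step_arm", "payload": {
  "increments": [
    {"delta_pos":[0,0.1,-0.02],"yaw":0,"claw":5},
    {"delta_pos":[0,0.2,0],"yaw":0,"claw":5},
    {"delta_pos":[0,0.25,0],"yaw":0,"claw":5},
    {"delta_pos":[0,0.25,0],"yaw":0,"claw":5},
    {"delta_pos":[0,0.2,0],"yaw":0,"claw":5},
    {"delta_pos":[0,0.13,0],"yaw":0,"claw":5},
    {"delta_pos":[0,0.07,0],"yaw":0,"claw":5},
    {"delta_pos":[0,0,0],"yaw":0,"claw":5}
  ]
}}

```text
time_s: 8.85
position: [575.8, 273.1, 218.1]
tcp_rot: [-0.384, -0.593, 0.594, 0.385]
contact_force: [-0.1, 0.3, -6.2]
gripper_width: 12.9
```

Run:
```python
from h import *
to([575.5,273,205])
```

```text
t 8.85 p [575.8 273.1 218.1] xang 114.12 q6 -1.588 F [-0.1  0.3 -6.2] M [ 0.04 -0.01  0.04] w 12.9
rows units [0.002 0.327 0.008]
```

Emit:
{"api": "step_arm", "payload": {
  "increments": [
    {"delta_pos":[0,0.05,0],"yaw":0,"claw":5},
    {"delta_pos":[0,0.05,0],"yaw":0,"claw":5},
    {"delta_pos":[0,0.05,0],"yaw":0,"claw":5},
    {"delta_pos":[0,0.05,0],"yaw":0,"claw":5},
    {"delta_pos":[0,0.05,0],"yaw":0,"claw":5},
    {"delta_pos":[0,0.04,0],"yaw":0,"claw":5},
    {"delta_pos":[0,0.04,0],"yaw":0,"claw":5},
    {"delta_pos":[0,0,0],"yaw":0,"claw":5}
  ]
}}

```text
time_s: 9.52
position: [576.1, 273.2, 205.5]
tcp_rot: [-0.384, -0.593, 0.594, 0.385]
contact_force: [-0.2, 0.1, -5.1]
gripper_width: 12.8
```

Emit:
{"api": "step_arm", "payload": {
  "increments": [
    {"delta_pos":[0,0.02,0],"yaw":0,"claw":5},
    {"delta_pos":[0,0.02,0],"yaw":0,"claw":5},
    {"delta_pos":[0,0.02,0],"yaw":0,"claw":5},
    {"delta_pos":[0,0,0],"yaw":0,"claw":5},
    {"delta_pos":[0,0,0],"yaw":0,"claw":5},
    {"delta_pos":[0,0,0],"yaw":0,"claw":5},
    {"delta_pos":[0,0,0],"yaw":0,"claw":5},
    {"delta_pos":[0,0,0],"yaw":0,"claw":5}
  ]
}}

```text
time_s: 10.18
position: [576.4, 273.3, 203.7]
tcp_rot: [0.385, 0.593, -0.593, -0.384]
contact_force: [0.5, 0.0, -5.0]
gripper_width: 12.7
```

Run:
```python
from h import *
st()
```

```text
t 10.1833 p [576.4 273.3 203.7] xang 114.12 q6 -1.588 F [ 0.5  0.  -5. ] M [ 0.09 -0.04  0.02] w 12.7
```

Emit:
{"api": "step_arm", "payload": {
  "increments": [
    {"delta_pos":[0,0.03,0],"yaw":0,"claw":5},
    {"delta_pos":[0,0.03,0],"yaw":0,"claw":5},
    {"delta_pos":[0,0,0],"yaw":0,"claw":5},
    {"delta_pos":[0,0,0],"yaw":0,"claw":5},
    {"delta_pos":[0,0,0],"yaw":0,"claw":5},
    {"delta_pos":[0,0,0],"yaw":0,"claw":5},
    {"delta_pos":[0,0,0],"yaw":0,"claw":5},
    {"delta_pos":[0,0,0],"yaw":0,"claw":5}
  ]
}}

```text
time_s: 10.85
position: [576.7, 273.5, 201.9]
tcp_rot: [0.385, 0.594, -0.593, -0.384]
contact_force: [-0.4, 0.6, 0.4]
gripper_width: 12.5
```

Run:
```python
from h import *
st()
```

```text
t 10.85 p [576.7 273.5 201.9] xang 114.12 q6 -1.588 F [-0.4  0.6  0.4] M [0.23 0.05 0.04] w 12.5
```

Contact came at about z = 202 with roughly 6 N of load. I'll add a little preload and search clockwise.

Emit:
{"api": "step_arm", "payload": {
  "increments": [
    {"delta_pos":[0,0.02,0],"yaw":0,"claw":5},
    {"delta_pos":[0,0,0],"yaw":0,"claw":5},
    {"delta_pos":[0,0,0],"yaw":1,"claw":5},
    {"delta_pos":[0,0,0],"yaw":0,"claw":5},
    {"delta_pos":[0,0,0],"yaw":0,"claw":5},
    {"delta_pos":[0,0,0],"yaw":0,"claw":5},
    {"delta_pos":[0,0,0],"yaw":0,"claw":5},
    {"delta_pos":[0,0,0],"yaw":0,"claw":5}
  ]
}}

```text
time_s: 11.52
position: [576.1, 273.4, 199.7]
tcp_rot: [-0.41, -0.576, 0.576, 0.41]
contact_force: [0.8, 2.4, -6.8]
gripper_width: 12.6
```

Emit:
{"api": "step_arm", "payload": {
  "increments": [
    {"delta_pos":[0,0,0],"yaw":1,"claw":5},
    {"delta_pos":[0,0,0],"yaw":0,"claw":5},
    {"delta_pos":[0,0,0],"yaw":0,"claw":5},
    {"delta_pos":[0,0,0],"yaw":0,"claw":5},
    {"delta_pos":[0,0,0],"yaw":0,"claw":5},
    {"delta_pos":[0,0,0],"yaw":0,"claw":5},
    {"delta_pos":[0,0,0],"yaw":0,"claw":5},
    {"delta_pos":[0,0,0],"yaw":0,"claw":5}
  ]
}}

```text
time_s: 12.18
position: [576.1, 273.3, 200.1]
tcp_rot: [-0.435, -0.558, 0.558, 0.435]
contact_force: [1.4, 3.6, -10.1]
gripper_width: 12.4
```

Run:
```python
from h import *
o,M=st(); print(M.round(4))
```

```text
t 12.1833 p [576.1 273.3 200.1] xang 104.14 q6 -1.414 F [  1.4   3.6 -10.1] M [ 1.1  -0.49  0.01] w 12.4
[[-2.443e-01 -6.000e-04 -9.697e-01]
 [ 9.697e-01 -1.000e-04 -2.443e-01]
 [ 0.000e+00 -1.000e+00  6.000e-04]]
```

It dropped about 2 mm with almost no torque, so the socket has probably caught. The small lateral load says the stem sits slightly towards +y. I'll ease over and go down gently.

Emit:
{"api": "step_arm", "payload": {
  "increments": [
    {"delta_pos":[0.02,0,0],"yaw":0,"claw":5},
    {"delta_pos":[0,0.02,0],"yaw":0,"claw":5},
    {"delta_pos":[0,0.02,0],"yaw":0,"claw":5},
    {"delta_pos":[0,0.02,0],"yaw":0,"claw":5},
    {"delta_pos":[0,0,0],"yaw":0,"claw":5},
    {"delta_pos":[0,0,0],"yaw":0,"claw":5},
    {"delta_pos":[0,0,0],"yaw":0,"claw":5},
    {"delta_pos":[0,0,0],"yaw":0,"claw":5}
  ]
}}

```text
time_s: 12.85
position: [576.7, 274.2, 199.2]
tcp_rot: [0.435, 0.558, -0.557, -0.434]
contact_force: [-0.1, 1.9, 0.9]
gripper_width: 12.6
```

Run:
```python
from h import *
o,M=st()
```

```text
t 12.85 p [576.7 274.2 199.2] xang 104.12 q6 -1.412 F [-0.1  1.9  0.9] M [ 0.63 -0.13  0.03] w 12.6
```

Emit:
{"api": "step_arm", "payload": {
  "increments": [
    {"delta_pos":[0.015,0,0],"yaw":0,"claw":5},
    {"delta_pos":[0.015,0,0],"yaw":0,"claw":5},
    {"delta_pos":[0,0,0],"yaw":0,"claw":5},
    {"delta_pos":[0,0,0],"yaw":0,"claw":5},
    {"delta_pos":[0,0,0],"yaw":0,"claw":5},
    {"delta_pos":[0,0,0],"yaw":0,"claw":5},
    {"delta_pos":[0,0,0],"yaw":0,"claw":5},
    {"delta_pos":[0,0,0],"yaw":0,"claw":5}
  ]
}}

```text
time_s: 13.52
position: [576.1, 275.2, 198.3]
tcp_rot: [0.435, 0.558, -0.558, -0.435]
contact_force: [2.4, 0.2, 2.2]
gripper_width: 13.0
```

Run:
```python
from h import *
o,M=st()
```

```text
t 13.5167 p [576.1 275.2 198.3] xang 104.12 q6 -1.41 F [2.4 0.2 2.2] M [ 0.18 -0.46  0.04] w 13.0
```

Emit:
{"api": "step_arm", "payload": {
  "increments": [
    {"delta_pos":[0.005,0,-0.02],"yaw":0,"claw":5},
    {"delta_pos":[0,0,0],"yaw":0,"claw":5},
    {"delta_pos":[0,0.02,0],"yaw":0,"claw":5},
    {"delta_pos":[0,0,0],"yaw":0,"claw":5},
    {"delta_pos":[0,0,0],"yaw":0,"claw":5},
    {"delta_pos":[0,0,0],"yaw":0,"claw":5},
    {"delta_pos":[0,0,0],"yaw":0,"claw":5},
    {"delta_pos":[0,0,0],"yaw":0,"claw":5}
  ]
}}

```text
time_s: 14.18
position: [576.6, 275.6, 197.3]
tcp_rot: [-0.435, -0.558, 0.558, 0.435]
contact_force: [1.1, -0.2, 2.9]
gripper_width: 13.0
```

Run:
```python
from h import *
o,M=st()
```

```text
t 14.1833 p [576.6 275.6 197.3] xang 104.12 q6 -1.41 F [ 1.1 -0.2  2.9] M [ 0.07 -0.32  0.08] w 13.0
```

Emit:
{"api": "step_arm", "payload": {
  "increments": [
    {"delta_pos":[0,0,-0.012],"yaw":0,"claw":5},
    {"delta_pos":[0,0.02,0],"yaw":0,"claw":5},
    {"delta_pos":[0,0.02,0],"yaw":0,"claw":5},
    {"delta_pos":[0,0.02,0],"yaw":0,"claw":5},
    {"delta_pos":[0,0,0],"yaw":0,"claw":5},
    {"delta_pos":[0,0,0],"yaw":0,"claw":5},
    {"delta_pos":[0,0,0],"yaw":0,"claw":5},
    {"delta_pos":[0,0,0],"yaw":0,"claw":5}
  ]
}}

```text
time_s: 14.85
position: [577.2, 275.8, 195.5]
tcp_rot: [0.435, 0.558, -0.558, -0.435]
contact_force: [-0.6, -0.1, 5.8]
gripper_width: 12.5
```

Run:
```python
from h import *
o,M=st(); p=o["position"]
im=viewer.grab_frame("side")
for c,s,_ in blobs(im,vmin=40): print(c,s)
e=M[:,2]*-1
a=np.radians(104.12-90); ex=np.array([np.cos(a),np.sin(a),0])
for off in(17.6,20.6,24): print(off,proj("side",[p+[0,0,off]+k*51*ex for k in(1,-1)]).round(1).tolist())
```

```text
t 14.85 p [577.2 275.8 195.5] xang 104.12 q6 -1.41 F [-0.6 -0.1  5.8] M [-0.08 -0.09  0.1 ] w 12.5
[309.9 164.7] [306 161   8   9  52]
[279.9 176.5] [274 172  12  10  88]
[296.2 200.1] [284 193  25  14 189]
[344.6 242.1] [341 238   8   8  50]
[421.7 291.6] [410 284  25  17 336]
17.6 [[309.7, 165.0], [277.8, 177.5]]
20.6 [[309.6, 163.9], [277.7, 176.3]]
24 [[309.6, 162.6], [277.7, 175.0]]
```

Run:
```python
from h import *
a=np.radians(24.12); ex=np.array([np.cos(a),np.sin(a),0]); p=np.array([575.3,275.5,317.6])
for off in(15,17.6,20.6,24): print(off,proj("side",[p+[0,0,off]+k*51*ex for k in(1,-1)]).round(1).tolist())
```

```text
15 [[304.9, 117.6], [276.8, 129.9]]
17.6 [[304.8, 116.6], [276.7, 128.7]]
20.6 [[304.8, 115.4], [276.7, 127.5]]
24 [[304.7, 114.0], [276.6, 126.0]]
```

The bar hasn't slipped in the grip, so the key really has sunk about 7 mm over the stem. I'll relieve the small torque and continue.

Emit:
{"api": "step_arm", "payload": {
  "increments": [
    {"delta_pos":[0,0,0],"yaw":-0.4,"claw":5},
    {"delta_pos":[0,0.03,0],"yaw":0,"claw":5},
    {"delta_pos":[0,0.03,0],"yaw":0,"claw":5},
    {"delta_pos":[0,0.03,0],"yaw":0,"claw":5},
    {"delta_pos":[0,0,0],"yaw":0,"claw":5},
    {"delta_pos":[0,0,0],"yaw":0,"claw":5},
    {"delta_pos":[0,0,0],"yaw":0,"claw":5},
    {"delta_pos":[0,0,0],"yaw":0,"claw":5}
  ]
}}

```text
time_s: 15.57
position: [576.8, 275.6, 190.7]
tcp_rot: [-0.425, -0.565, 0.565, 0.425]
contact_force: [0.8, 0.4, -0.2]
gripper_width: 12.6
```

Run:
```python
from h import *
o,M=st()
```

```text
t 15.5667 p [576.8 275.6 190.7] xang 106.11 q6 -1.445 F [ 0.8  0.4 -0.2] M [ 0.09 -0.44  0.11] w 12.6
```

Emit:
{"api": "step_arm", "payload": {
  "increments": [
    {"delta_pos":[0,0,-0.012],"yaw":-0.3,"claw":5},
    {"delta_pos":[0,0.03,0],"yaw":0,"claw":5},
    {"delta_pos":[0,0.03,0],"yaw":0,"claw":5},
    {"delta_pos":[0,0.03,0],"yaw":0,"claw":5},
    {"delta_pos":[0,0.03,0],"yaw":0,"claw":5},
    {"delta_pos":[0,0.03,0],"yaw":0,"claw":5},
    {"delta_pos":[0,0,0],"yaw":0,"claw":5},
    {"delta_pos":[0,0,0],"yaw":0,"claw":5}
  ]
}}

```text
time_s: 16.23
position: [577.1, 275.7, 184.5]
tcp_rot: [-0.417, -0.57, 0.571, 0.418]
contact_force: [1.6, -1.1, -5.3]
gripper_width: 12.8
```

Run:
```python
from h import *
o,M=st()
```

```text
t 16.2333 p [577.1 275.7 184.5] xang 107.61 q6 -1.471 F [ 1.6 -1.1 -5.3] M [-0.02 -0.29  0.08] w 12.8
```

Emit:
{"api": "step_arm", "payload": {
  "increments": [
    {"delta_pos":[0,0.02,0],"yaw":0,"claw":5},
    {"delta_pos":[0,0.02,0],"yaw":0,"claw":5},
    {"delta_pos":[0,0.02,0],"yaw":0,"claw":5},
    {"delta_pos":[0,0.02,0],"yaw":0,"claw":5},
    {"delta_pos":[0,0,0],"yaw":0,"claw":5},
    {"delta_pos":[0,0,0],"yaw":0,"claw":5},
    {"delta_pos":[0,0,0],"yaw":0,"claw":5},
    {"delta_pos":[0,0,0],"yaw":0,"claw":5}
  ]
}}

```text
time_s: 16.9
position: [577.7, 275.9, 182.5]
tcp_rot: [0.418, 0.571, -0.571, -0.417]
contact_force: [-0.1, -0.6, -1.0]
gripper_width: 12.7
```

Run:
```python
from h import *
o,M=st()
```

```text
t 16.9 p [577.7 275.9 182.5] xang 107.62 q6 -1.472 F [-0.1 -0.6 -1. ] M [-0.14  0.12  0.05] w 12.7
```

The key is down on the shoulder. Now I turn clockwise, 40° first (the valve needs at least 60°).

Emit:
{"api": "step_arm", "payload": {
  "increments": [
    {"delta_pos":[0,0,0],"yaw":0.6,"claw":5},
    {"delta_pos":[0,0,0],"yaw":0.8,"claw":5},
    {"delta_pos":[0,0,0],"yaw":0.8,"claw":5},
    {"delta_pos":[0,0,0],"yaw":0.8,"claw":5},
    {"delta_pos":[0,0,0],"yaw":0.8,"claw":5},
    {"delta_pos":[0,0,0],"yaw":0.8,"claw":5},
    {"delta_pos":[0,0,0],"yaw":0.4,"claw":5},
    {"delta_pos":[0,0,0],"yaw":0,"claw":5}
  ]
}}

```text
time_s: 17.57
position: [577.7, 276.0, 182.5]
tcp_rot: [0.531, 0.467, -0.466, -0.531]
contact_force: [0.1, -1.2, 0.9]
gripper_width: 12.8
```

Run:
```python
from h import *
o,M=st()
```

```text
t 17.5667 p [577.7 276.  182.5] xang 82.59 q6 -1.035 F [ 0.1 -1.2  0.9] M [-0.11  0.08  0.05] w 12.8
```

Emit:
{"api": "step_arm", "payload": {
  "increments": [
    {"delta_pos":[0,0,0],"yaw":0.6,"claw":5},
    {"delta_pos":[0,0,0],"yaw":0.8,"claw":5},
    {"delta_pos":[0,0,0],"yaw":0.8,"claw":5},
    {"delta_pos":[0,0,0],"yaw":0.8,"claw":5},
    {"delta_pos":[0,0,0],"yaw":0.6,"claw":5},
    {"delta_pos":[0,0,0],"yaw":0.4,"claw":5},
    {"delta_pos":[0,0,0],"yaw":0.2,"claw":5},
    {"delta_pos":[0,0,0],"yaw":0,"claw":5}
  ]
}}

```text
time_s: 18.23
position: [577.8, 276.0, 182.5]
tcp_rot: [0.607, 0.363, -0.362, -0.607]
contact_force: [0.0, 0.1, 0.4]
gripper_width: 12.7
```

Run:
```python
from h import *
o,M=st()
```

```text
t 18.2333 p [577.8 276.  182.5] xang 61.66 q6 -0.669 F [0.  0.1 0.4] M [-0.17 -0.07  0.07] w 12.7
```

Emit:
{"api": "step_arm", "payload": {
  "increments": [
    {"delta_pos":[0,0,0],"yaw":0.4,"claw":5},
    {"delta_pos":[0,0,0],"yaw":0.4,"claw":5},
    {"delta_pos":[0,0,0],"yaw":0.4,"claw":5},
    {"delta_pos":[0,0,0],"yaw":0.4,"claw":5},
    {"delta_pos":[0,0,0],"yaw":0.4,"claw":5},
    {"delta_pos":[0,0,0],"yaw":0.2,"claw":5},
    {"delta_pos":[0,0,0],"yaw":0,"claw":5},
    {"delta_pos":[0,0,0],"yaw":0,"claw":5}
  ]
}}

```text
time_s: 18.9
position: [577.8, 275.9, 182.4]
tcp_rot: [0.639, 0.303, -0.302, -0.639]
contact_force: [0.5, -1.2, 0.3]
gripper_width: 12.8
```

Run:
```python
from h import *
o,M=st()
```

```text
t 18.9 p [577.8 275.9 182.4] xang 50.69 q6 -0.478 F [ 0.5 -1.2  0.3] M [-0.23 -0.16  0.1 ] w 12.8
```

Emit:
{"api": "step_arm", "payload": {
  "increments": [
    {"delta_pos":[0,0,0],"yaw":0.3,"claw":5},
    {"delta_pos":[0,0,0],"yaw":0.3,"claw":5},
    {"delta_pos":[0,0,0],"yaw":0.2,"claw":5},
    {"delta_pos":[0,0,0],"yaw":0,"claw":5},
    {"delta_pos":[0,0,0],"yaw":0,"claw":5},
    {"delta_pos":[0,0,0],"yaw":0,"claw":5},
    {"delta_pos":[0,0,0],"yaw":0,"claw":5},
    {"delta_pos":[0,0,0],"yaw":0,"claw":5}
  ]
}}

```text
time_s: 19.57
position: [577.8, 275.9, 182.4]
tcp_rot: [0.649, 0.28, -0.28, -0.649]
contact_force: [0.6, -1.5, 3.0]
gripper_width: 12.5
```

Run:
```python
from h import *
o,M=st()
```

```text
t 19.5667 p [577.8 275.9 182.4] xang 46.64 q6 -0.407 F [ 0.6 -1.5  3. ] M [-0.19 -0.23  0.11] w 12.5
```

Emit:
{"api": "step_arm", "payload": {
  "increments": [
    {"delta_pos":[0,0,0],"yaw":0.3,"claw":5},
    {"delta_pos":[0,0,0],"yaw":0.3,"claw":5},
    {"delta_pos":[0,0,0],"yaw":0.2,"claw":5},
    {"delta_pos":[0,0,0],"yaw":0,"claw":5},
    {"delta_pos":[0,0,0],"yaw":0,"claw":5},
    {"delta_pos":[0,0,0],"yaw":0,"claw":5},
    {"delta_pos":[0,0,0],"yaw":0,"claw":5},
    {"delta_pos":[0,0,0],"yaw":0,"claw":5}
  ]
}}

```text
time_s: 20.23
position: [577.7, 275.9, 182.4]
tcp_rot: [-0.659, -0.257, 0.257, 0.659]
contact_force: [-0.2, -0.6, 3.9]
gripper_width: 12.5
```

Run:
```python
from h import *
o,M=st()
```

```text
t 20.2333 p [577.7 275.9 182.4] xang 42.63 q6 -0.337 F [-0.2 -0.6  3.9] M [-0.11 -0.13  0.14] w 12.5
```

Emit:
{"api": "step_arm", "payload": {
  "increments": [
    {"delta_pos":[0,0,0],"yaw":0.3,"claw":5},
    {"delta_pos":[0,0,0],"yaw":0.3,"claw":5},
    {"delta_pos":[0,0,0],"yaw":0.2,"claw":5},
    {"delta_pos":[0,0,0],"yaw":0,"claw":5},
    {"delta_pos":[0,0,0],"yaw":0,"claw":5},
    {"delta_pos":[0,0,0],"yaw":0,"claw":5},
    {"delta_pos":[0,0,0],"yaw":0,"claw":5},
    {"delta_pos":[0,0,0],"yaw":0,"claw":5}
  ]
}}

```text
time_s: 20.9
position: [577.7, 275.9, 182.4]
tcp_rot: [-0.667, -0.234, 0.234, 0.667]
contact_force: [0.7, -1.0, 4.9]
gripper_width: 12.4
```

Run:
```python
from h import *
o,M=st()
```

```text
t 20.9 p [577.7 275.9 182.4] xang 38.64 q6 -0.268 F [ 0.7 -1.   4.9] M [-0.14 -0.17  0.15] w 12.4
```

Emit:
{"api": "step_arm", "payload": {
  "increments": [
    {"delta_pos":[0,0,0],"yaw":0.3,"claw":5},
    {"delta_pos":[0,0,0],"yaw":0.3,"claw":5},
    {"delta_pos":[0,0,0],"yaw":0.2,"claw":5},
    {"delta_pos":[0,0,0],"yaw":0,"claw":5},
    {"delta_pos":[0,0,0],"yaw":0,"claw":5},
    {"delta_pos":[0,0,0],"yaw":0,"claw":5},
    {"delta_pos":[0,0,0],"yaw":0,"claw":5},
    {"delta_pos":[0,0,0],"yaw":0,"claw":5}
  ]
}}

```text
time_s: 21.57
position: [577.7, 275.9, 182.4]
tcp_rot: [0.675, 0.211, -0.21, -0.675]
contact_force: [0.8, 0.8, 4.6]
gripper_width: 12.5
```

Run:
```python
from h import *
o,M=st()
```

```text
t 21.5667 p [577.7 275.9 182.4] xang 34.65 q6 -0.198 F [0.8 0.8 4.6] M [-0.06 -0.11  0.28] w 12.5
```

The torque jumped to 0.28 N m, so the valve is at its stop. A small extra snug of 1.5° will confirm it.

Emit:
{"api": "step_arm", "payload": {
  "increments": [
    {"delta_pos":[0,0,0],"yaw":0.15,"claw":5},
    {"delta_pos":[0,0,0],"yaw":0.15,"claw":5},
    {"delta_pos":[0,0,0],"yaw":0,"claw":5},
    {"delta_pos":[0,0,0],"yaw":0,"claw":5},
    {"delta_pos":[0,0,0],"yaw":0,"claw":5},
    {"delta_pos":[0,0,0],"yaw":0,"claw":5},
    {"delta_pos":[0,0,0],"yaw":0,"claw":5},
    {"delta_pos":[0,0,0],"yaw":0,"claw":5}
  ]
}}

```text
time_s: 22.23
position: [577.7, 275.9, 182.4]
tcp_rot: [0.678, 0.202, -0.202, -0.678]
contact_force: [1.1, -0.0, 4.6]
gripper_width: 12.5
```

Run:
```python
from h import *
o,M=st()
```

```text
t 22.2333 p [577.7 275.9 182.4] xang 33.16 q6 -0.172 F [ 1.1 -0.   4.6] M [-0.12 -0.12  0.33] w 12.5
```

Torque rose to 0.33 N m, as the washer's stiffness predicts (squeezed about 0.1 rad). I'll back off 11° into the middle of the play, then draw the key up.

Emit:
{"api": "step_arm", "payload": {
  "increments": [
    {"delta_pos":[0,0,0],"yaw":-0.4,"claw":5},
    {"delta_pos":[0,0,0],"yaw":-0.6,"claw":5},
    {"delta_pos":[0,0,0],"yaw":-0.6,"claw":5},
    {"delta_pos":[0,0,0],"yaw":-0.4,"claw":5},
    {"delta_pos":[0,0,0],"yaw":-0.2,"claw":5},
    {"delta_pos":[0,0,0],"yaw":0,"claw":5},
    {"delta_pos":[0,0,0],"yaw":0,"claw":5},
    {"delta_pos":[0,0,0],"yaw":0,"claw":5}
  ]
}}

```text
time_s: 22.9
position: [577.7, 275.9, 182.4]
tcp_rot: [-0.655, -0.266, 0.265, 0.655]
contact_force: [0.1, -0.9, 4.4]
gripper_width: 12.5
```

Run:
```python
from h import *
o,M=st()
```

```text
t 22.9 p [577.7 275.9 182.4] xang 44.1 q6 -0.363 F [ 0.1 -0.9  4.4] M [-0.12 -0.09 -0.02] w 12.5
```

Torque is back to about 0, so I lift gently.

Emit:
{"api": "step_arm", "payload": {
  "increments": [
    {"delta_pos":[0,-0.03,0],"yaw":0,"claw":5},
    {"delta_pos":[0,-0.06,0],"yaw":0,"claw":5},
    {"delta_pos":[0,-0.08,0],"yaw":0,"claw":5},
    {"delta_pos":[0,-0.08,0],"yaw":0,"claw":5},
    {"delta_pos":[0,-0.08,0],"yaw":0,"claw":5},
    {"delta_pos":[0,-0.08,0],"yaw":0,"claw":5},
    {"delta_pos":[0,0,0],"yaw":0,"claw":5},
    {"delta_pos":[0,0,0],"yaw":0,"claw":5}
  ]
}}

```text
time_s: 23.57
position: [577.3, 275.8, 198.9]
tcp_rot: [-0.655, -0.265, 0.266, 0.655]
contact_force: [0.7, 0.8, -4.5]
gripper_width: 12.8
```

Run:
```python
from h import *
o,M=st()
```

```text
t 23.5667 p [577.3 275.8 198.9] xang 44.12 q6 -0.363 F [ 0.7  0.8 -4.5] M [-0.09 -0.31  0.  ] w 12.8
```

Emit:
{"api": "step_arm", "payload": {
  "increments": [
    {"delta_pos":[0,-0.2,0],"yaw":0,"claw":5},
    {"delta_pos":[0,-0.4,0],"yaw":0,"claw":5},
    {"delta_pos":[0,-0.5,0],"yaw":0,"claw":5},
    {"delta_pos":[0,-0.6,0],"yaw":0,"claw":5},
    {"delta_pos":[0,-0.6,0],"yaw":0,"claw":5},
    {"delta_pos":[0,-0.5,0],"yaw":0,"claw":5},
    {"delta_pos":[0,-0.35,0],"yaw":0,"claw":5},
    {"delta_pos":[0,-0.2,0],"yaw":0,"claw":5}
  ]
}}

```text
time_s: 24.23
position: [577.9, 276.2, 335.7]
tcp_rot: [-0.655, -0.267, 0.264, 0.655]
contact_force: [-0.1, 0.8, -4.1]
gripper_width: 12.1
```

Run:
```python
from h import *
to([462.2,-48.4,332])
```

```text
t 24.2333 p [577.9 276.2 335.7] xang 44.12 q6 -0.363 F [-0.1  0.8 -4.1] M [-0.01 -0.01 -0.  ] w 12.1
rows units [-7.725  0.073 -3.811]
```

Emit:
{"api": "step_arm", "payload": {
  "increments": [
    {"delta_pos":[-0.3,0,-0.15],"yaw":0,"claw":5},
    {"delta_pos":[-0.5,0,-0.25],"yaw":0,"claw":5},
    {"delta_pos":[-0.7,0,-0.35],"yaw":0,"claw":5},
    {"delta_pos":[-0.7,0,-0.35],"yaw":0,"claw":5},
    {"delta_pos":[-0.7,0,-0.35],"yaw":0,"claw":5},
    {"delta_pos":[-0.7,0,-0.35],"yaw":0,"claw":5},
    {"delta_pos":[-0.7,0,-0.35],"yaw":0,"claw":5},
    {"delta_pos":[-0.7,0,-0.35],"yaw":0,"claw":5}
  ]
}}

```text
time_s: 24.9
position: [501.3, 63.1, 330.7]
tcp_rot: [-0.655, -0.264, 0.267, 0.656]
contact_force: [0.6, -0.4, -4.3]
gripper_width: 12.9
```

Emit:
{"api": "step_arm", "payload": {
  "increments": [
    {"delta_pos":[-0.7,0,-0.35],"yaw":0,"claw":5},
    {"delta_pos":[-0.7,0,-0.35],"yaw":0,"claw":5},
    {"delta_pos":[-0.6,0,-0.3],"yaw":0,"claw":5},
    {"delta_pos":[-0.4,0,-0.2],"yaw":0,"claw":5},
    {"delta_pos":[-0.3,0,-0.15],"yaw":0,"claw":5},
    {"delta_pos":[0,0,0],"yaw":-1,"claw":5},
    {"delta_pos":[0,0,0],"yaw":-1,"claw":5},
    {"delta_pos":[0,0,0],"yaw":-1,"claw":5}
  ]
}}

```text
time_s: 25.57
position: [461.9, -49.8, 330.8]
tcp_rot: [-0.614, -0.349, 0.351, 0.615]
contact_force: [-0.3, 0.6, -5.3]
gripper_width: 12.7
```

Emit:
{"api": "step_arm", "payload": {
  "increments": [
    {"delta_pos":[0,0,0],"yaw":-1,"claw":5},
    {"delta_pos":[0,0,0],"yaw":-1,"claw":5},
    {"delta_pos":[0,0,0],"yaw":-1,"claw":5},
    {"delta_pos":[0,0,0],"yaw":-1,"claw":5},
    {"delta_pos":[0,0,0],"yaw":-1,"claw":5},
    {"delta_pos":[0,0,0],"yaw":-1,"claw":5},
    {"delta_pos":[0,0,0],"yaw":-1,"claw":5},
    {"delta_pos":[0,0,0],"yaw":-1,"claw":5}
  ]
}}

```text
time_s: 26.23
position: [462.0, -49.3, 330.7]
tcp_rot: [-0.457, -0.538, 0.54, 0.459]
contact_force: [0.2, 0.5, -3.9]
gripper_width: 12.5
```

Emit:
{"api": "step_arm", "payload": {
  "increments": [
    {"delta_pos":[0,0,0],"yaw":-1,"claw":5},
    {"delta_pos":[0,0,0],"yaw":-1,"claw":5},
    {"delta_pos":[0,0,0],"yaw":-1,"claw":5},
    {"delta_pos":[0,0,0],"yaw":0,"claw":5},
    {"delta_pos":[0,0,0],"yaw":0,"claw":5},
    {"delta_pos":[0,0,0],"yaw":0,"claw":5},
    {"delta_pos":[0,0,0],"yaw":0,"claw":5},
    {"delta_pos":[0,0,0],"yaw":0,"claw":5}
  ]
}}

```text
time_s: 26.9
position: [463.4, -49.1, 332.3]
tcp_rot: [-0.385, -0.593, 0.593, 0.385]
contact_force: [-0.7, -0.0, -4.9]
gripper_width: 12.6
```

Run:
```python
from h import *
to([462.5,-48.4,285])
```

```text
t 26.9 p [463.4 -49.1 332.3] xang 114.06 q6 -2.15 F [-0.7 -0.  -4.9] M [-0.05  0.02  0.03] w 12.6
rows units [0.026 1.182 0.013]
```

Emit:
{"api": "step_arm", "payload": {
  "increments": [
    {"delta_pos":[0.025,0.1,0.013],"yaw":0,"claw":5},
    {"delta_pos":[0,0.25,0],"yaw":0,"claw":5},
    {"delta_pos":[0,0.35,0],"yaw":0,"claw":5},
    {"delta_pos":[0,0.35,0],"yaw":0,"claw":5},
    {"delta_pos":[0,0.25,0],"yaw":0,"claw":5},
    {"delta_pos":[0,0.15,0],"yaw":0,"claw":5},
    {"delta_pos":[0,0,0],"yaw":0,"claw":5},
    {"delta_pos":[0,0,0],"yaw":0,"claw":5}
  ]
}}

```text
time_s: 27.57
position: [462.6, -48.4, 274.2]
tcp_rot: [-0.384, -0.593, 0.594, 0.385]
contact_force: [0.1, 0.8, -5.7]
gripper_width: 12.7
```

Run:
```python
from h import *
to([462.5,-48.4,168.5])
s=viewer.grab_frame("side");t=viewer.grab_frame("top")
a=cv2.resize(s[220:360,270:380],None,fx=3.5,fy=3.5,interpolation=cv2.INTER_CUBIC)
b=cv2.resize(t[200:340,320:430],None,fx=3.5,fy=3.5,interpolation=cv2.INTER_CUBIC)
cv2.imwrite("pics/c5.png",np.hstack([a,b])[:,:,::-1])
```

```text
t 27.5667 p [462.6 -48.4 274.2] xang 114.12 q6 -2.149 F [ 0.1  0.8 -5.7] M [-0.01  0.02 -0.  ] w 12.7
rows units [-1.000e-03  2.642e+00  0.000e+00]
```

View pics/c5.png

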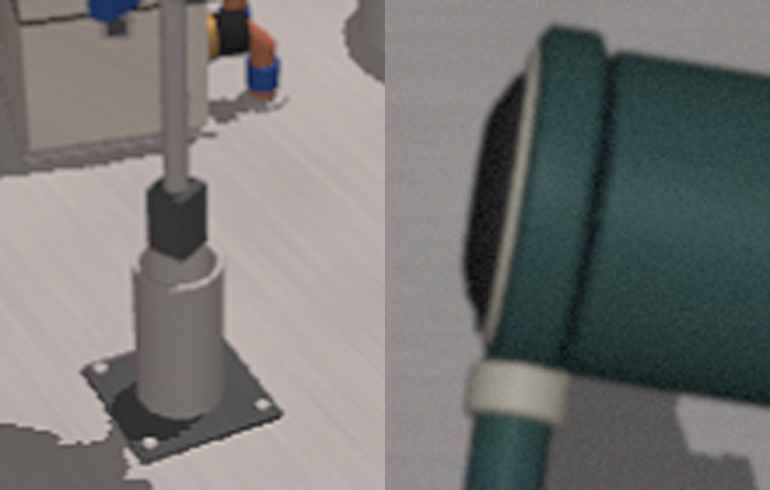

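The side half shows the foot, x about 148–207, centred on the tube rim, x about 133–222. The arm hides the top view. I'll lower it into the tube.

Emit:
{"api": "step_arm", "payload": {
  "increments": [
    {"delta_pos":[0,0.1,0],"yaw":0,"claw":5},
    {"delta_pos":[0,0.15,0],"yaw":0,"claw":5},
    {"delta_pos":[0,0.2,0],"yaw":0,"claw":5},
    {"delta_pos":[0,0.2,0],"yaw":0,"claw":5},
    {"delta_pos":[0,0.2,0],"yaw":0,"claw":5},
    {"delta_pos":[0,0.2,0],"yaw":0,"claw":5},
    {"delta_pos":[0,0.15,0],"yaw":0,"claw":5},
    {"delta_pos":[0,0.05,0],"yaw":0,"claw":5}
  ]
}}

```text
time_s: 28.33
position: [461.8, -48.2, 222.6]
tcp_rot: [-0.384, -0.593, 0.594, 0.385]
contact_force: [0.8, 1.0, -6.0]
gripper_width: 12.5
```

Emit:
{"api": "step_arm", "payload": {
  "increments": [
    {"delta_pos":[0,0.1,0],"yaw":0,"claw":5},
    {"delta_pos":[0,0.2,0],"yaw":0,"claw":5},
    {"delta_pos":[0,0.25,0],"yaw":0,"claw":5},
    {"delta_pos":[0,0.25,0],"yaw":0,"claw":5},
    {"delta_pos":[0,0.2,0],"yaw":0,"claw":5},
    {"delta_pos":[0,0.1,0],"yaw":0,"claw":5},
    {"delta_pos":[0,0.05,0],"yaw":0,"claw":5},
    {"delta_pos":[0,0,0],"yaw":0,"claw":5}
  ]
}}

```text
time_s: 29.0
position: [462.3, -48.3, 177.7]
tcp_rot: [-0.384, -0.593, 0.594, 0.385]
contact_force: [0.3, 0.3, -5.0]
gripper_width: 12.3
```

Run:
```python
from h import *
to([462.5,-48.4,168.5])
```

```text
t 29.0 p [462.3 -48.3 177.7] xang 114.12 q6 -2.15 F [ 0.3  0.3 -5. ] M [-0.    0.06 -0.07] w 12.3
rows units [-0.004  0.23  -0.004]
```

Emit:
{"api": "step_arm", "payload": {
  "increments": [
    {"delta_pos":[0,0.04,0],"yaw":0,"claw":5},
    {"delta_pos":[0,0.04,0],"yaw":0,"claw":5},
    {"delta_pos":[0,0.04,0],"yaw":0,"claw":5},
    {"delta_pos":[0,0.03,0],"yaw":0,"claw":5},
    {"delta_pos":[0,0.03,0],"yaw":0,"claw":5},
    {"delta_pos":[0,0.02,0],"yaw":0,"claw":5},
    {"delta_pos":[0,0,0],"yaw":0,"claw":5},
    {"delta_pos":[0,0,0],"yaw":0,"claw":5}
  ]
}}

```text
time_s: 29.67
position: [462.7, -48.4, 170.5]
tcp_rot: [-0.384, -0.593, 0.593, 0.385]
contact_force: [-0.1, -0.2, -4.5]
gripper_width: 12.5
```

Run:
```python
from h import *
st()
```

```text
t 29.6667 p [462.7 -48.4 170.5] xang 114.12 q6 -2.15 F [-0.1 -0.2 -4.5] M [-0.01  0.03  0.01] w 12.5
```

Emit:
{"api": "step_arm", "payload": {
  "increments": [
    {"delta_pos":[0,0.02,0],"yaw":0,"claw":5},
    {"delta_pos":[0,0.02,0],"yaw":0,"claw":5},
    {"delta_pos":[0,0.02,0],"yaw":0,"claw":5},
    {"delta_pos":[0,0.01,0],"yaw":0,"claw":5},
    {"delta_pos":[0,0,0],"yaw":0,"claw":5},
    {"delta_pos":[0,0,0],"yaw":0,"claw":5},
    {"delta_pos":[0,0,0],"yaw":0,"claw":5},
    {"delta_pos":[0,0,0],"yaw":0,"claw":5}
  ]
}}

```text
time_s: 30.33
position: [463.2, -48.5, 168.4]
tcp_rot: [0.385, 0.594, -0.593, -0.384]
contact_force: [-0.9, -0.1, 3.0]
gripper_width: 12.6
```

Run:
```python
from h import *
st()
```

```text
t 30.3333 p [463.2 -48.5 168.4] xang 114.12 q6 -2.15 F [-0.9 -0.1  3. ] M [ 0.    0.29 -0.03] w 12.6
```

The foot is on the tube's floor at the same height as at the grasp. I'll open gently.

Emit:
{"api": "step_arm", "payload": {
  "increments": [
    {"delta_pos":[0,0,0],"yaw":0,"claw":12},
    {"delta_pos":[0,0,0],"yaw":0,"claw":14},
    {"delta_pos":[0,0,0],"yaw":0,"claw":16},
    {"delta_pos":[0,0,0],"yaw":0,"claw":20},
    {"delta_pos":[0,0,0],"yaw":0,"claw":30},
    {"delta_pos":[0,0,0],"yaw":0,"claw":45},
    {"delta_pos":[0,0,0],"yaw":0,"claw":60},
    {"delta_pos":[0,0,0],"yaw":0,"claw":75}
  ],
  "squeeze": 20
}}

```text
time_s: 31.0
position: [462.7, -48.4, 167.6]
tcp_rot: [-0.384, -0.593, 0.593, 0.385]
contact_force: [0.5, 0.1, -0.2]
gripper_width: 65.3
```

Emit:
{"api": "step_arm", "payload": {
  "increments": [
    {"delta_pos":[0,0,0],"yaw":0,"claw":85},
    {"delta_pos":[0,0,0],"yaw":0,"claw":85},
    {"delta_pos":[0,0,0],"yaw":0,"claw":85},
    {"delta_pos":[0,0,0],"yaw":0,"claw":85},
    {"delta_pos":[0,0,0],"yaw":0,"claw":85},
    {"delta_pos":[0,0,0],"yaw":0,"claw":85},
    {"delta_pos":[0,0,0],"yaw":0,"claw":85},
    {"delta_pos":[0,0,0],"yaw":0,"claw":85}
  ]
}}

```text
time_s: 31.67
position: [462.8, -48.4, 167.7]
tcp_rot: [-0.385, -0.593, 0.593, 0.384]
contact_force: [0.7, -0.6, 0.7]
gripper_width: 84.9
```

Run:
```python
from h import *
st()
```

```text
t 31.6667 p [462.8 -48.4 167.7] xang 114.12 q6 -2.15 F [ 0.7 -0.6  0.7] M [ 0.03 -0.01 -0.01] w 84.9
```

Free. I'll rise clear and look.

Emit:
{"api": "step_arm", "payload": {
  "increments": [
    {"delta_pos":[0,-0.2,0],"yaw":0,"claw":85},
    {"delta_pos":[0,-0.4,0],"yaw":0,"claw":85},
    {"delta_pos":[0,-0.5,0],"yaw":0,"claw":85},
    {"delta_pos":[0,-0.6,0],"yaw":0,"claw":85},
    {"delta_pos":[0,-0.6,0],"yaw":0,"claw":85},
    {"delta_pos":[0,-0.5,0],"yaw":0,"claw":85},
    {"delta_pos":[0,-0.4,0],"yaw":0,"claw":85},
    {"delta_pos":[0,-0.2,0],"yaw":0,"claw":85}
  ]
}}

```text
time_s: 32.33
position: [463.9, -48.6, 307.2]
tcp_rot: [0.386, 0.594, -0.593, -0.383]
contact_force: [-0.1, 0.0, 0.6]
gripper_width: 85.0
```

Run:
```python
from h import *
st()
s=viewer.grab_frame("side"); cv2.imwrite("pics/side6.png",s[:,:,::-1])
for c,ss,_ in blobs(s): print(c)
```

```text
t 32.3333 p [463.9 -48.6 307.2] xang 114.12 q6 -2.15 F [-0.1  0.   0.6] M [-0.02 -0.02 -0.02] w 85.0
[295.9 199.6]
[339.  244.2]
[305.1 269. ]
[421.7 291.6]
```

View pics/side6.png

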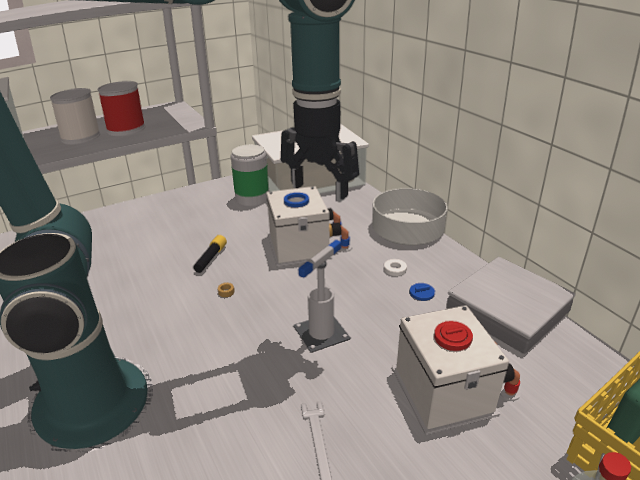

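The key stands upright in its tube. Its bar ends are at (339.0,244.2) and (305.1,269.0), the start values to within 0.3 px. Everything else is where it was, and the gripper is well clear.

```bash
python3 -c "
from plant import arm
print(arm.hand_in())"
```

```text
the job is handed in; nothing more can be done
None
```

The cold valve is turned shut and snugged, and the key is back upright in its tube and let go. I handed the job in at about 32 s, and no verdict was reported.

- **Finding the stem:** the key met the top of the stem with about 6 N. After a 10° clockwise search it began to drop, and small sideways and turning corrections let it sink the rest of the way. The highest push I read was about 11 N, against the 30 N limit.
- **Depth:** the foot came to rest about 20 mm below first contact, where I expected 22 mm. That is well past the 14 mm that step 1 needs.
- **Turning shut:** I turned about 73° clockwise until the torque jumped from 0.15 to 0.28 N m. A further 1.5° brought it to 0.33 N m, which matches the washer's stiffness. That is a squeeze of roughly 0.1 rad, below the 0.18 rad damage limit.
- **Back-off:** I backed off 11° and the torque fell to about 0. The key then drew out freely.
- **Final look:** the key's bar ends are within 0.3 px of their starting places, nothing else on the bench appears moved, and the open gripper is well clear.

**Not confirmed or disagreeing:**
- The valve and washer angles were never read directly; they are inferred from torque and turn.
- The two cameras disagreed by about 1.5 mm on the sleeve's centre. The feel of the stem put it about 3 mm from my first aim, towards +y.

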